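# Shut and lock the graphics-board test fixture

### The arm

A 6-joint arm with a two-finger parallel gripper is mounted at the origin on the work surface. World frame = base frame: x ahead of the robot, y to its left, z up, the work surface at z = 0. Lengths are in m, angles in rad, forces in N, time in s.
With the tool pointing down it reaches from about 0.35 to 0.975 m from the base axis. Payload 4.9 kg.
Tool frame: the origin (TCP) lies at the very end of the fingers, on their centre line; the grasp point (between the pads) lies 19 mm behind it; x points along the fingers, y is the direction in which the jaws open and shut, and the axes are right-handed (so a half turn about x gives the same grasp; the last joint's range is limited). The gripper opens to 85 mm and grips with 20 to 120 N. Pads are 22 mm wide; open, the fingers measure 114 mm over their backs; the gripper's body (76 mm by 85 mm) begins 54 mm behind the grasp point. The pads swing forward as they close: fully open they stand 13 mm farther back than shut.
Start: joints at [-0.119, 0.053, 1.613, -0, 1.476, -0.119], TCP at [0.625, 0, 0.231] pointing down, gripper open.
Joint ranges: [-3.01, 3.01], [-1.01, 2.22], [0.06, 2.58], [-1.02, 4.17], [0.09, 2.62], [-3.14, 3.14]. Speed limits (rad/s): [2.57, 2.57, 3.14, 3.14, 3.14, 3.14].

### API

Orientations are given as a rotation vector (axis times angle).
In Python, from station import ctrl gives the robot as it stands. The module is installed in compiled form; this text tells all that it offers.
- The arm moves only by the shell command python3 -m handwheel 'ROWS' [FORCE]. ROWS is JSON, one flat list of numbers, 7 for each row, row after row: the opening, from 0 (shut) to 1 (fully open), then the shift along the tool's x, y, z in m, then the turn, a rotation vector about the tool's x, y, z in degrees. A call has 1 to 12 rows; each row is the pose to reach, as a shift and turn from the pose commanded when the call began, along the tool's axes at that moment; what a row does not reach only later rows make up. A row lasts 1/12 s, in which the tool goes at most 41.7 mm and 7.16 degrees, less where a joint would pass 70% of its speed; a pose out of reach is approached as far as the arm can. A call with a gripper value outside its range is refused whole. The fingers move at their own pace and stop on an object; FORCE is the grip in N (left out, the last holds). Time passes only in rows, so rows that repeat a pose let the fingers close. It gives the time, the measured TCP pose, the force and the opening at its end, in the units of the state.
- ctrl.get_obs(): the state, without advancing time (a new reading comes with each control period).
- ctrl.get_image(name): name is "scene" or "side" or "wrist"; returns (picture, depth): 480x640x3 uint8, blue, green, red; 480x640 float32, m along the optical axis (not along the pixel's ray), 0 where there is no reading.
- ctrl.camera_params(name): a dict with "fov_y" (degrees; the focal length in pixels is half the picture's height over the tangent of half this angle, whatever the lens; pixels are square), "cx", "cy" (the principal point, pixels), "R" (3x3) and "t" (3): a world point X has camera coordinates R X + t; the wrist camera has in their place "hand_eye" (4x4, takes a point from camera to tool coordinates, whose origin is the TCP and whose axes are the tool frame's). Camera axes: x right, y down, z forward; pixel columns grow to the right and rows downward; lengths in m; the calibration is good to about 2 mm. A picture is of the moment at which its call begins: read the wrist's pose just before it. camera_params takes no time and is no camera call.
- ctrl.finish_job(): hands the job in, once; it reports no verdict.
The state is a dict: "t": time; "q": joint angles; "dq": joint speeds; "effort": joint torques, N m; "tool_pos": TCP position; "tool_rot": TCP orientation; "contact_force": force on the tool from outside, world axes, zero at the start; "wrist_torque": the same for the moment, N m; "opening": finger opening in m.
Only numpy, scipy, OpenCV 4.12 (cv2) and the standard library are available. Lean on these libraries where they do the work, as an engineer would, in place of code of your own. Each camera call takes 0.05 s, during which the arm holds its last target.

### The job

Shut the test fixture on the bench: push its raised blue cover fully down with the fingertips, and then push the toggle clamp's red handle over, away from the cover, past its dead point until it snaps down and stays locked. It is all pushing, nothing needs gripping: do not raise the cover any further, do not lock the clamp while the cover is still up, and leave the mouse, hand controller and screwdriver where they lie.

Things in the scene. Friction and masses are not known exactly. Their poses are not given: they have to be found in the camera images.
- fixture: Fixed test fixture: an aluminium base plate 190 x 300 x 15 mm with a grey nest that holds a green graphics board, under a blue hinged cover. Origin on the table surface, at the underside of the base. Its +y runs from the cover's hinge towards the toggle clamp, its x runs along the hinge, z up. Place and yaw (within 0.4 rad) vary; firmly bolted (nothing of it can slide).
- cover_hinge (a point): Middle of the cover's hinge line, on the plane of the cover's underside, 47 mm above the table, at fixture (x 0, y -90 mm). Hinge axis = fixture x. The cover is a plate 160 mm wide (x), 150 mm long from hinge to free edge and 10 mm thick.
- cover_press (a point): A point on the cover's outer (upper) face, mid-width, 95 mm from the hinge along the cover: a good place to push. Moves with the cover; when shut it is 57 mm above the table at fixture y +5 mm.
- cover (a joint): Angle of the cover in rad: 0 = flat shut against its stop, positive = raised at the free edge. Starts between 0.6 and 1.05. A stiff friction hinge: it stays where it is left and takes about 2 to 6 N near cover_press to push down.
- lever_pivot (a point): Pivot of the clamp's red handle, 70 mm above the table, at fixture y +120 mm, x within 45 mm of the middle (varies). Axis along fixture x. A dark steel press arm, geared to the handle, stands upright 25 mm nearer the cover, top 127 mm above the table, its rubber foot pointing to the cover; it swings down on the cover's free edge as the handle goes over.
- lever_tip (a point): Free end of the red handle, on its centre line, 115 mm from the pivot. The handle is a bar 24 mm wide (along fixture x) and 14 mm thick; the red part runs from 35 to 115 mm from the pivot.
- lever_push (a point): A point on the handle's face that looks to the cover (it looks up when locked), mid-width, 85 mm from the pivot: a good place to push. Moves with the handle.
- lever (a joint): Handle angle, rad. 0 = open: 95 degrees above fixture +y (upright, leaning 5 degrees to the cover). Grows as it swings over to fixture +y and down; 1.55 = locked on its stop, 6 degrees above +y. Sprung: let go before its dead point at 1.2 it returns to 0; beyond 1.2 it snaps to 1.55 and stays. At most about 9 N at lever_push (most near 0.5).
- mouse: Black computer mouse, loose, 105 x 60 x 30 mm, origin at the centre of its underside. Leave alone.
- controller: Black hand-held motion controller lying flat, loose: a grip 34 mm thick along its x with a ring of 98 mm outer diameter at the +x end, 200 mm long in all; origin on the table under the grip. Leave alone.
- screwdriver: Screwdriver with a yellow handle, loose, 170 mm long along its x, lying flat. Leave alone.

How it is judged:
By the outcome, as a careful person would: the job done as asked, in the order asked, and still so for the second after the job is handed in, with the robot touching nothing.
It also fails if it takes over 51 s, if anything falls off the work surface, if the arm or the gripper's body presses on something with over 40 N, if the wrist force passes 120 N, or if a joint passes its speed limit or range.

## Working session

There is one attempt and no reset: what is moved stays moved. The work goes in short steps, Python scripts to look and compute and a shell command to move; the robot and the scene stay as the last step left them, time stands still between calls to the robot, and variables do not carry over. Pictures are saved under pics/ and viewed, and the job is handed in when it is done.

```bash
mkdir -p pics; cat > h.py <<'E'
import numpy as np, cv2
from scipy.spatial.transform import Rotation as Ro
from station import ctrl
def snap(n,f):
    im,d=ctrl.get_image(n); cv2.imwrite(f'pics/{f}.png',im); np.save(f'pics/{f}.npy',d); return im,d
def w(n,f,u,v,tool=None):
    d=np.load(f'pics/{f}.npy'); p=ctrl.camera_params(n); fl=240/np.tan(np.radians(p['fov_y'])/2)
    z=np.median(d[v-1:v+2,u-1:u+2]); c=np.array([(u-p['cx'])/fl*z,(v-p['cy'])/fl*z,z])
    return np.array(p['R']).T@(c-np.array(p['t']))
def proj(n,X):
    p=ctrl.camera_params(n); fl=240/np.tan(np.radians(p['fov_y'])/2)
    c=np.array(p['R'])@X+np.array(p['t']); return c[:2]/c[2]*fl+[p['cx'],p['cy']]
E
python3 - <<'E'
from h import *
o=ctrl.get_obs();print(o)
snap('scene','s0');snap('side','d0')
for n in('scene','side'):print(ctrl.camera_params(n))
E
```

```text
{'t': 0.0, 'q': array([-1.18997873e-01,  5.33854614e-02,  1.61430176e+00,  2.04962295e-05,
        1.47599936e+00, -1.19002887e-01]), 'dq': array([ 7.48824992e-05,  2.64223649e-04, -1.54259724e-04, -1.81787194e-03,
       -1.07019923e-03, -4.73095512e-04]), 'effort': array([ 2.70554956e-04, -3.93670499e+01, -3.70175600e+01, -1.62778279e-04,
        6.93513779e-03, -6.06393527e-06]), 'tool_pos': array([6.24374236e-01, 8.23069860e-05, 2.30040651e-01]), 'tool_rot': array([ 1.20841274,  1.21092822, -1.21059935]), 'contact_force': array([-0.18176479, -0.1982992 , -0.44526459]), 'wrist_torque': array([ 0.04359151, -0.02211989, -0.05570448]), 'opening': 0.08578337566330095}
{'fov_y': 44.10865469007142, 'cx': 324.56925534410163, 'cy': 238.26982554381158, 'R': array([[-8.66584125e-01,  4.99030722e-01,  5.41009162e-04],
       [ 4.09862261e-01,  7.12357631e-01, -5.69701266e-01],
       [-2.84683826e-01, -4.93472334e-01, -8.21851674e-01]]), 't': array([ 0.535437  , -0.15768404,  1.38525082])}
{'fov_y': 47.61846161988845, 'cx': 315.1627847736802, 'cy': 237.19081390224866, 'R': array([[-0.97293735, -0.2309755 ,  0.00657447],
       [-0.14091289,  0.57053695, -0.80909279],
       [ 0.18312963, -0.78812302, -0.58764414]]), 't': array([0.60913515, 0.20611203, 0.75512062])}
```

View pics/s0.png

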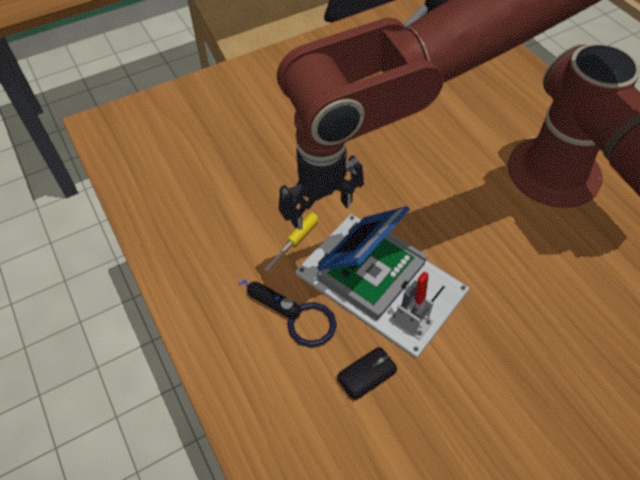

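View pics/d0.png

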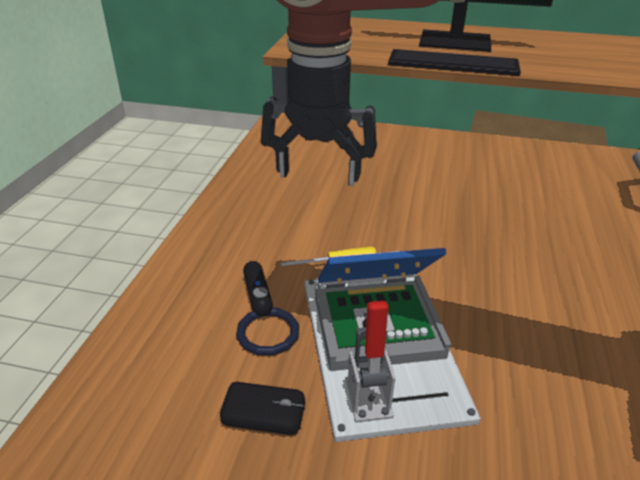

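The scene and side views show the fixture with its cover raised. The clamp with the red handle is on the side towards the side camera (world +y). I'll enlarge crops to read the points.

```bash
python3 - <<'E'
import cv2
a=cv2.imread('pics/s0.png')[190:370,270:490];cv2.imwrite('pics/s0c.png',cv2.resize(a,None,fx=3.6,fy=3.3,interpolation=cv2.INTER_CUBIC)[:600,:800])
a=cv2.imread('pics/d0.png')[235:445,290:490];cv2.imwrite('pics/d0c.png',cv2.resize(a,None,fx=2.8,fy=2.8,interpolation=cv2.INTER_CUBIC))
E
```

```text
(no output)
```

View pics/s0c.png

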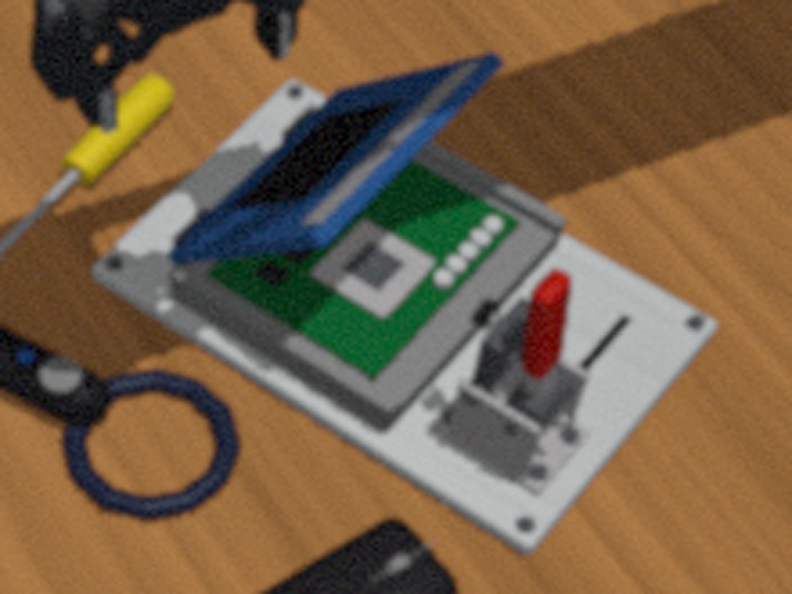

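View pics/d0c.png

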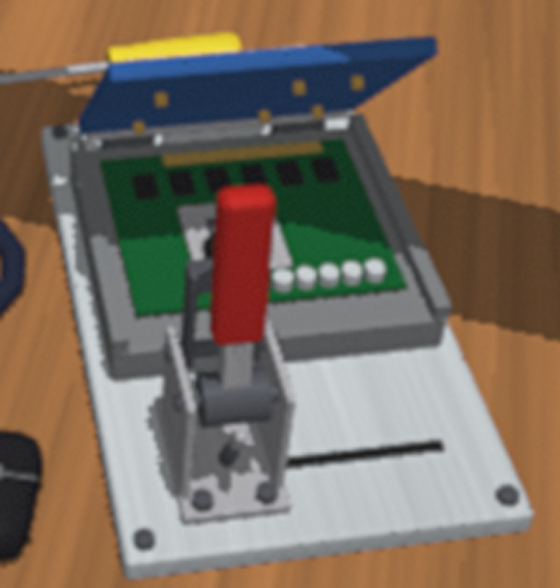

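```bash
cat >> h.py <<'E'
def ray(n,u,v):
    p=ctrl.camera_params(n); fl=240/np.tan(np.radians(p['fov_y'])/2); R=np.array(p['R'])
    return -R.T@np.array(p['t']), R.T@np.array([(u-p['cx'])/fl,(v-p['cy'])/fl,1])
def onz(n,u,v,z):
    c,d=ray(n,u,v); return c+d*(z-c[2])/d[2]
def sc(x,y): return 270+x/3.6,190+y/3.3
def sd(x,y): return 290+x/2.8,235+y/2.8
E
python3 - <<'E'
from h import *
np.set_printoptions(precision=4,suppress=True)
S=[onz('scene',*sc(*p),.016) for p in[(295,92),(113,263),(697,322),(525,524)]]
D=[onz('side',*sd(*p),.016) for p in[(60,132),(507,495),(143,540)]]
print(np.array(S));print(np.array(D))
for a in S: pass
for n,a in (('scene',S),):
    y=(a[2]-a[0]+a[3]-a[1])[:2]; x=(a[0]-a[1]+a[2]-a[3])[:2]
    print('yaw from y',np.arctan2(-y[0],y[1]),'x',np.arctan2(x[1],x[0]),np.linalg.norm(a[2]-a[0]),np.linalg.norm(a[1]-a[0]), np.mean(a,0))
y=(D[2]-D[0])[:2];x=(D[1]-D[2])[:2];print('side',np.arctan2(-y[0],y[1]),np.arctan2(x[1],x[0]),(D[0]+D[1])/2)
def tri(a,b):
    (c1,d1),(c2,d2)=ray('scene',*sc(*a)),ray('side',*sd(*b))
    s=np.linalg.lstsq(np.array([d1,-d2]).T,c2-c1,rcond=None)[0]; p,q=c1+s[0]*d1,c2+s[1]*d2
    return (p+q)/2,np.linalg.norm(p-q)
print('cover far-x corner',tri((497,58),(436,40)),'near',tri((318,245),(82,125)))
print('tip',tri((557,275),(247,190)))
for u,v in[(557,290),(545,340),(480,75),(325,225),(315,235),(400,100)]:
    u,v=map(round,sc(u,v)); print('depth',u,v,w('scene','s0',u,v))
E
```

```text
[[ 0.4869 -0.1082  0.016 ]
 [ 0.6455 -0.047   0.016 ]
 [ 0.3838  0.1521  0.016 ]
 [ 0.5429  0.2131  0.016 ]]
[[ 0.6441 -0.0488  0.016 ]
 [ 0.3849  0.1495  0.016 ]
 [ 0.5427  0.212   0.016 ]]
yaw from y 0.3765731670047767 x -2.7743562896389946 0.2800195311217629 0.16995093838687553 [0.5148 0.0525 0.016 ]
side 0.37104979924900516 -2.7639086176196574 [0.5145 0.0503 0.016 ]
cover far-x corner (array([0.4456, 0.0161, 0.1675]), np.float64(0.0028966846429205086)) near (array([0.5949, 0.0758, 0.145 ]), np.float64(0.022854004557287824))
tip (array([0.5151, 0.1609, 0.1883]), np.float64(0.0028065764543221175))
depth 425 278 [0.5162 0.1652 0.1827]
depth 421 293 [0.5226 0.1711 0.1457]
depth 403 213 [0.4613 0.0218 0.1653]
depth 360 258 [0.5841 0.0669 0.1657]
depth 358 261 [0.5905 0.0705 0.1658]
depth 381 220 [ 0.4889 -0.0059  0.1294]
```

```bash
cat >> h.py <<'E'
np.set_printoptions(precision=4,suppress=True)
YAW=.372; O=np.array([.5147,.0515,0]); F=Ro.from_euler('z',YAW).as_matrix()
def f2w(p): return O+F@np.array(p)
def w2f(p): return F.T@(np.array(p)-O)
def tgt(p,al):  # desired tool pose at fixture point p, tilt al deg
    a=np.radians(al);s,c=np.sin(a),np.cos(a)
    return f2w(p), F@np.array([[0,1,0],[s,0,-c],[-c,0,-s]]).T.reshape(3,3) if False else F@np.column_stack([[0,s,-c],[1,0,0],[0,-c,-s]])
def delta(p,al):
    o=ctrl.get_obs(); R=Ro.from_rotvec(o['tool_rot']); P,M=tgt(p,al)
    return R.inv().apply(P-o['tool_pos']), np.degrees((R.inv()*Ro.from_matrix(M)).as_rotvec())
def st():
    o=ctrl.get_obs(); print('t',round(o['t'],2),'fix',w2f(o['tool_pos']),'F',F.T@o['contact_force'],'open',round(o['opening'],4))
E
python3 - <<'E'
from h import *
# lever x: rays to planes y=.105(+.007 front face)
for a in[(218,190),(274,190),(213,340),(264,340)]:
    c,d=ray('side',*sd(*a)); n=F[:,1]; k=.115 if a[1]<300 else .125
    s=(k-n@(c-O))/(n@d); print(w2f(c+s*d))
# pts of cover depth
d=np.load('pics/s0.npy')
for u,v in[(480,75),(325,225),(400,100),(330,120),(270,180),(230,215),(300,150)]:
    q=w2f(w('scene','s0',*map(round,sc(u,v)))); print(q,'angle',np.arctan2(q[2]-.047,q[1]+.09), np.hypot(q[2]-.047,q[1]+.09))
st(); print(delta([0,-.085,.2],25))
E
```

```text
[0.0569 0.115  0.2013]
[0.0344 0.115  0.1985]
[0.0564 0.125  0.1267]
[0.0346 0.125  0.1234]
[-0.0605 -0.0083  0.1653] angle 0.9661941349371119 0.14373678779674837
[ 0.0702 -0.0109  0.1657] angle 0.9826947814051092 0.1426639065501485
[-0.0449 -0.0441  0.1294] angle 1.0629593248893965 0.09430331037045613
[-0.0376 -0.0815  0.0852] angle 1.3521335075079999 0.039097865898234864
[ 0.0219 -0.0788  0.0883] angle 1.305777914258244 0.04275405613425498
[ 0.0509 -0.0833  0.0828] angle 1.384980238806642 0.03646635576197124
[-0.0105 -0.0835  0.0821] angle 1.3870159774685158 0.035661520186860515
t 0.1 fix [ 0.0835 -0.0878  0.2302] F [ 0.1567 -0.3856 -0.48  ] open 0.0858
(array([ 0.0303, -0.0788,  0.0278]), array([-20.995 ,  24.6743,  -4.5496]))
```

```bash
python3 -m handwheel '[0,0.03,-0.079,0.028,-21,24.7,-4.5,0,0.03,-0.079,0.028,-21,24.7,-4.5,0,0.03,-0.079,0.028,-21,24.7,-4.5,0,0.03,-0.079,0.028,-21,24.7,-4.5,0,0.03,-0.079,0.028,-21,24.7,-4.5,0,0.03,-0.079,0.028,-21,24.7,-4.5,0,0.03,-0.079,0.028,-21,24.7,-4.5,0,0.03,-0.079,0.028,-21,24.7,-4.5,0,0.03,-0.079,0.028,-21,24.7,-4.5]' 40
python3 - <<'E'
from h import *
st();snap('side','d1');snap('scene','s1')
im=np.hstack([cv2.imread('pics/s1.png')[140:380,250:500],cv2.imread('pics/d1.png')[140:380,230:480]])
cv2.imwrite('pics/c1.png',cv2.resize(im,None,fx=1.6,fy=1.6,interpolation=cv2.INTER_CUBIC))
print(delta([0,-.06,.155],25))
E
```

```text
t: 0.85
tool_pos: [0.5461, -0.0273, 0.2017]
tool_rot: [1.18, 1.724, -0.749]
contact_force: [0.0, 0.1, 0.4]
opening: 0.0001
t 0.85 fix [ 0.0006 -0.0849  0.2017] F [0.0553 0.1177 0.3662] open 0.0001
(array([ 0.0529, -0.0007, -0.0028]), array([ 0.1148,  0.1011, -0.1461]))
```

View pics/c1.png

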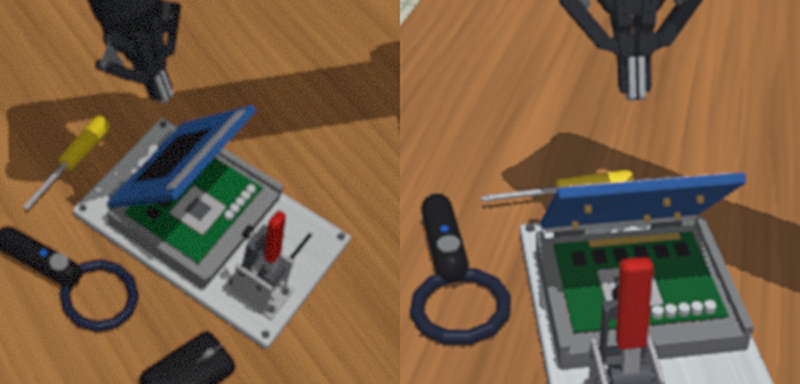

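The fingers are shut and level with mid-cover, and everything else is where it was. Next I'll work out the arc for pushing the cover.

```bash
python3 - <<'E'
from h import *
for th in [.95,.8,.65,.5,.35,.2,.1,.05,0]:
    e=.010+.011*abs(np.sin(th-np.radians(25)))
    r=.095; p=[0,-.09+r*np.cos(th)-e*np.sin(th),.047+r*np.sin(th)+e*np.cos(th)]
    print(th,np.array(p),delta(p,25)[0])
E
```

```text
0.95 [ 0.     -0.0473  0.1332] [ 0.078  -0.0007 -0.0052]
0.8 [ 0.     -0.0338  0.1248] [ 0.0913 -0.0008 -0.0139]
0.65 [ 0.     -0.0218  0.1143] [ 0.1059 -0.0008 -0.0203]
0.5 [ 0.     -0.0118  0.1019] [ 0.1214 -0.0008 -0.0242]
0.35 [ 0.     -0.0045  0.0899] [ 0.1354 -0.0009 -0.0257]
0.2 [0.     0.0006 0.0782] [ 0.1481 -0.0009 -0.0254]
0.1 [0.     0.0032 0.07  ] [ 0.1566 -0.0009 -0.0243]
0.05 [0.     0.0042 0.0659] [ 0.1608 -0.0009 -0.0235]
0 [0.     0.005  0.0616] [ 0.165  -0.0009 -0.0225]
```

```bash
python3 -m handwheel '[0,0.03,0,-0.002,0,0,0,0,0.06,0,-0.004,0,0,0,0,0.078,0,-0.005,0,0,0,0,0.085,0,-0.01,0,0,0,0,0.091,0,-0.014,0,0,0,0,0.099,0,-0.018,0,0,0,0,0.106,0,-0.02,0,0,0,0,0.114,0,-0.023,0,0,0,0,0.121,0,-0.024,0,0,0]'
python3 - <<'E'
from h import *
st();snap('side','d2');snap('scene','s2')
im=np.hstack([cv2.imread('pics/s2.png')[140:380,250:500],cv2.imread('pics/d2.png')[140:380,230:480]])
cv2.imwrite('pics/c2.png',cv2.resize(im,None,fx=1.6,fy=1.6,interpolation=cv2.INTER_CUBIC))
E
```

```text
t: 1.7
tool_pos: [0.5205, 0.0404, 0.1023]
tool_rot: [1.181, 1.722, -0.748]
contact_force: [1.4, -1.2, 1.5]
opening: 0.0001
t 1.7 fix [ 0.0014 -0.0125  0.1023] F [ 0.8607 -1.6414  1.4819] open 0.0001
```

View pics/c2.png

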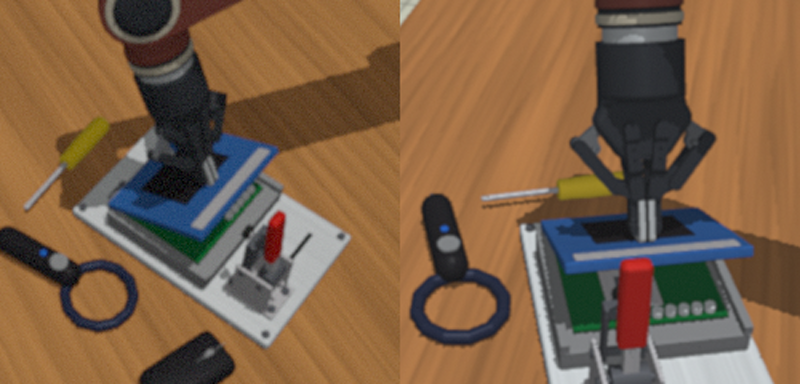

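The cover is following the fingertips at about 2 N and is roughly half down. I'll continue the arc.

```bash
python3 -m handwheel '[0,0.007,0,-0.001,0,0,0,0,0.014,0,-0.0015,0,0,0,0,0.021,0,-0.0015,0,0,0,0,0.027,0,-0.001,0,0,0,0,0.032,0,-0.0005,0,0,0,0,0.036,0,0,0,0,0,0,0.039,0,0.0005,0,0,0,0,0.041,0,0.001,0,0,0,0,0.043,0,0.0015,0,0,0,0,0.043,0,0.0015,0,0,0]'
python3 -c "
from h import *
st()"
```

```text
t: 2.63
tool_pos: [0.5134, 0.0558, 0.0617]
tool_rot: [1.181, 1.726, -0.75]
contact_force: [0.1, -0.2, 0.7]
opening: -0.0002
t 2.63 fix [0.0004 0.0045 0.0617] F [ 0.0226 -0.1732  0.673 ] open -0.0002
```

```bash
python3 -m handwheel '[0,0.001,0,0.0005,0,0,0,0,0.002,0,0.001,0,0,0,0,0.003,0,0.0015,0,0,0,0,0.0035,0,0.0015,0,0,0,0,0.0035,0,0.0015,0,0,0]'
python3 -c "
from h import *
st()"
```

```text
t: 3.05
tool_pos: [0.5135, 0.056, 0.06]
tool_rot: [1.18, 1.727, -0.749]
contact_force: [-5.0, -1.6, 10.2]
opening: 0.0002
t 3.05 fix [0.0006 0.0046 0.06  ] F [-5.2709  0.351  10.2151] open 0.0002
```

The force rose to 10 N and the tip stopped at 60 mm, so the cover is on its stop. I'll lift off and look.

```bash
python3 -m handwheel '[0,-0.03,0,-0.014,0,0,0,0,-0.06,0,-0.028,0,0,0,0,-0.09,0,-0.042,0,0,0,0,-0.12,0,-0.056,0,0,0,0,-0.12,0,-0.056,0,0,0]'
python3 - <<'E'
from h import *
st();snap('side','d3');snap('scene','s3')
im=np.hstack([cv2.imread('pics/s3.png')[140:380,250:500],cv2.imread('pics/d3.png')[200:440,230:480]])
cv2.imwrite('pics/c3.png',cv2.resize(im,None,fx=1.6,fy=1.6,interpolation=cv2.INTER_CUBIC))
E
```

```text
t: 3.47
tool_pos: [0.517, 0.0553, 0.1983]
tool_rot: [1.182, 1.714, -0.742]
contact_force: [1.1, 0.6, 0.8]
opening: -0.0001
t 3.47 fix [0.0035 0.0027 0.1983] F [1.2345 0.2016 0.8296] open -0.0001
```

View pics/c3.png

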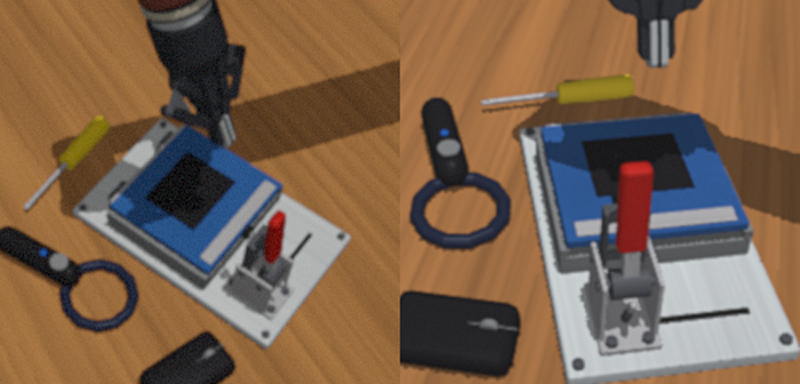

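```bash
python3 - <<'E'
from h import *
for n,f in(('scene','s3'),('side','d3')):
    im=cv2.imread(f'pics/{f}.png').astype(int); m=(im[...,2]>110)&(im[...,1]<40)&(im[...,0]<50)
    P=np.array([w2f(w(n,f,u,v)) for v,u in np.argwhere(m)]); P=P[(abs(P[:,1]-.11)<.05)&(P[:,2]>.09)&(P[:,2]<.2)]
    print(n,len(P),np.percentile(P,[3,25,50,75,97],axis=0))
    b=(im[...,0]>90)&(im[...,2]<70)
    P=np.array([w2f(w(n,f,u,v)) for v,u in np.argwhere(b)]); P=P[(abs(P[:,0])<.085)&(P[:,1]>-.09)&(P[:,1]<.065)]
    k=P[:,1]>.02; print('cover z far/near',np.median(P[k,2]),np.median(P[~k,2]))
p0=delta([.044,.07,.16],25); print(p0)
b=delta([.044,.07,.16],25)[0]
for th in [0,.1,.2,.3,.4,.5,.6,.7,.8,.9,1,1.1,1.2,1.3,1.4]:
    ph=np.radians(95)-th; u=np.array([np.cos(ph),np.sin(ph)]); n=np.array([-np.sin(ph),np.cos(ph)])
    de=(ph-np.pi/2)-np.radians(-65)
    q=np.array([.12,.07])+.085*u+n*(.007+.011*abs(np.sin(de)))
    d=delta([.044,*q],25)[0]-b; print(th,q,d)
E
```

```text
scene 61 [[0.0356 0.0983 0.1587]
 [0.0408 0.1007 0.1797]
 [0.0447 0.1032 0.1824]
 [0.0497 0.1062 0.1833]
 [0.052  0.1087 0.1841]]
cover z far/near 0.05575216396988474 0.05609446658983072
side 875 [[0.0319 0.0976 0.112 ]
 [0.0368 0.1062 0.13  ]
 [0.042  0.1078 0.1499]
 [0.0473 0.1095 0.1681]
 [0.0512 0.1113 0.1816]]Traceback (most recent call last):
  File "<stdin>", line 7, in <module>
  File "h.py", line 7, in w
    d=np.load(f'pics/{f}.npy'); p=ctrl.camera_params(n); fl=240/np.tan(np.radians(p['fov_y'])/2)
                                  ~~~~~~~~~~~~~~~~~~^^^
ValueError: time passes only in moves, steps and waits
```

```bash
python3 - <<'E'
from h import *
st()
for x,y in[(748,230),(567,247)]: print('side free edge',w2f(onz('side',230+(x-400)/1.6,200+y/1.6,.057)))
for x,y in[(281,186),(205,270),(110,197)]: print('scene',w2f(onz('scene',250+x/1.6,140+y/1.6,.057)))
im=np.hstack([cv2.imread('pics/s3.png')[255:345,380:480],cv2.imread('pics/d3.png')[280:430,330:430][:90]])
cv2.imwrite('pics/c4.png',cv2.resize(im,None,fx=4,fy=4,interpolation=cv2.INTER_CUBIC))
E
```

```text
t 3.57 fix [0.0011 0.0039 0.1924] F [-1.3873  1.2528 -0.0803] open -0.0002
side free edge [-0.0755  0.0575  0.057 ]
side free edge [0.0799 0.0558 0.057 ]
scene [-0.0746  0.0509  0.057 ]
scene [0.0803 0.046  0.057 ]
scene [ 0.0714 -0.1051  0.057 ]
```

View pics/c4.png

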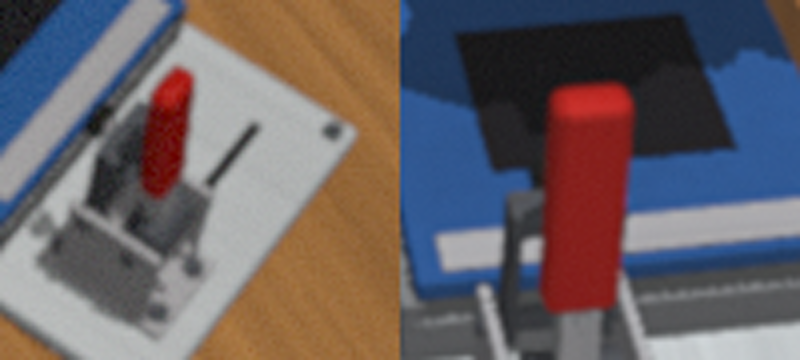

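Cover depth reads 56 mm at both ends, so it is shut. In my frame the handle sits about 7 mm nearer the cover than nominal. I'll re-plan with pivot y = 0.113 and x = 0.043.

```bash
python3 - <<'E'
from h import *
print(delta([.043,.06,.16],25))
b=delta([.043,.06,.16],25)[0]
for th in [0,.2,.4,.6,.8,1,1.1,1.2,1.3,1.4]:
    ph=np.radians(95)-th; u=np.array([np.cos(ph),np.sin(ph)]); n=np.array([-np.sin(ph),np.cos(ph)])
    de=(ph-np.pi/2)-np.radians(-65)
    q=np.array([.113,.07])+.085*u+n*(.007+.011*abs(np.sin(de)))
    print(th,q,delta([.043,*q],25)[0]-b)
E
```

```text
(array([ 0.0531,  0.0417, -0.0372]), array([ 0.1394,  0.1687, -0.2961]))
0 [0.0883 0.1532] [ 0.0181 -0.     -0.0228]
0.2 [0.1063 0.1563] [ 0.0228 -0.     -0.0405]
0.4 [0.1248 0.1555] [ 0.0313 -0.     -0.0569]
0.6 [0.143  0.1506] [ 0.0434 -0.0001 -0.0714]
0.8 [0.1599 0.1418] [ 0.0584 -0.0001 -0.083 ]
1 [0.1745 0.1294] [ 0.0758 -0.0002 -0.0911]
1.1 [0.1807 0.1221] [ 0.0851 -0.0002 -0.0936]
1.2 [0.186  0.1141] [ 0.0946 -0.0003 -0.0951]
1.3 [0.1899 0.1072] [ 0.1025 -0.0003 -0.0957]
1.4 [0.1929 0.1003] [ 0.1099 -0.0003 -0.0956]
```

```bash
python3 -m handwheel '[0,0.015,0.02,-0.012,0,0,0,0,0.035,0.035,-0.025,0,0,0,0,0.053,0.042,-0.037,0,0,0,0,0.053,0.042,-0.037,0,0,0,0,0.053,0.042,-0.037,0,0,0,0,0.053,0.042,-0.037,0,0,0]'
python3 - <<'E'
from h import *
st();snap('side','d5');snap('scene','s5')
im=np.hstack([cv2.imread('pics/s5.png')[200:360,330:500],cv2.imread('pics/d5.png')[240:400,300:470]])
cv2.imwrite('pics/c5.png',cv2.resize(im,None,fx=2.3,fy=2.3,interpolation=cv2.INTER_CUBIC))
E
```

```text
t: 4.07
tool_pos: [0.5316, 0.1228, 0.1573]
tool_rot: [1.18, 1.726, -0.751]
contact_force: [0.0, -0.1, 0.2]
opening: -0.0
t 4.07 fix [0.0417 0.0603 0.1573] F [-0.0244 -0.1165  0.202 ] open -0.0
```

View pics/c5.png

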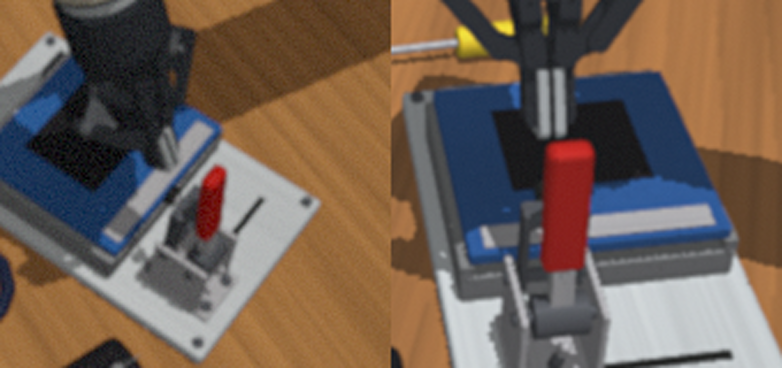

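```bash
python3 - <<'E'
from h import *
print(proj('side',ctrl.get_obs()['tool_pos']))
for x in(.035,.043): print(x,[proj('side',f2w([x,y,.184])) for y in(.104,.11)], proj('side',f2w([x,.105,.12])))
E
```

```text
[367.601  296.7678]
0.035 [array([383.8185, 305.7973]), array([385.1032, 309.4642])] [379.6953 345.7223]
0.043 [array([376.8856, 306.4419]), array([378.1174, 310.1194])] [373.1496 346.3874]
```

```bash
python3 -m handwheel '[0,0.01,0,-0.012,0,0,0,0,0.017,0,-0.023,0,0,0,0,0.019,0,-0.032,0,0,0,0,0.022,0,-0.041,0,0,0,0,0.026,0,-0.049,0,0,0,0,0.03,0,-0.057,0,0,0,0,0.036,0,-0.0645,0,0,0,0,0.042,0,-0.0715,0,0,0]'
python3 - <<'E'
from h import *
st();snap('side','d6');snap('scene','s6')
im=np.hstack([cv2.imread('pics/s6.png')[200:360,330:500],cv2.imread('pics/d6.png')[240:400,300:470]])
cv2.imwrite('pics/c6.png',cv2.resize(im,None,fx=2.3,fy=2.3,interpolation=cv2.INTER_CUBIC))
E
```

```text
t: 4.83
tool_pos: [0.5024, 0.1994, 0.1504]
tool_rot: [1.178, 1.721, -0.751]
contact_force: [2.1, -7.8, -1.4]
opening: 0.0001
t 4.83 fix [0.0423 0.1423 0.1504] F [-0.8805 -8.0816 -1.3786] open 0.0001
```

View pics/c6.png

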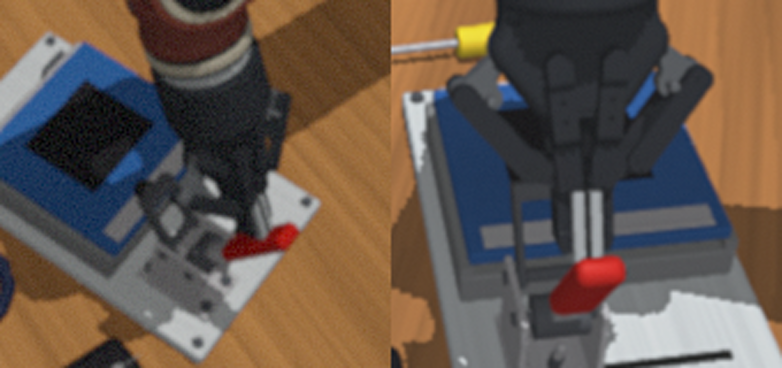

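The handle is at about 0.6 rad and centred on the fingertips, with 8 N as expected. I'll continue past the dead point.

```bash
python3 -m handwheel '[0,0.0075,0,-0.006,0,0,0,0,0.015,0,-0.0115,0,0,0,0,0.024,0,-0.016,0,0,0,0,0.033,0,-0.0195,0,0,0,0,0.042,0,-0.022,0,0,0,0,0.052,0,-0.0235,0,0,0,0,0.06,0,-0.0245,0,0,0,0,0.067,0,-0.0245,0,0,0,0,0.067,0,-0.0245,0,0,0]'
python3 - <<'E'
from h import *
st();snap('side','d7');snap('scene','s7')
im=np.hstack([cv2.imread('pics/s7.png')[200:360,330:500],cv2.imread('pics/d7.png')[240:400,300:470]])
cv2.imwrite('pics/c7.png',cv2.resize(im,None,fx=2.3,fy=2.3,interpolation=cv2.INTER_CUBIC))
E
```

```text
t: 5.68
tool_pos: [0.4822, 0.2477, 0.0981]
tool_rot: [1.179, 1.728, -0.752]
contact_force: [-0.6, -0.2, -0.3]
opening: -0.0001
t 5.68 fix [0.0411 0.1946 0.0981] F [-0.6884  0.0165 -0.2506] open -0.0001
```

View pics/c7.png

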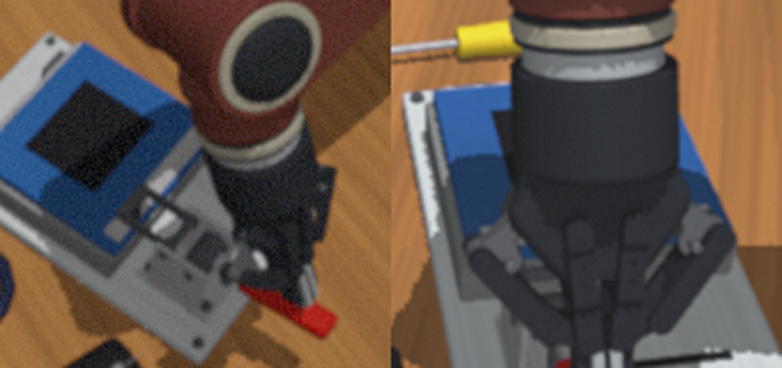

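The force dropped to zero, so the handle has snapped over. I'll retract straight up and check.

```bash
python3 -m handwheel '[0,-0.018,0,-0.008,0,0,0,0,-0.045,0,-0.021,0,0,0,0,-0.08,0,-0.037,0,0,0,0,-0.11,0,-0.051,0,0,0,0,-0.14,0,-0.065,0,0,0,0,-0.14,0,-0.065,0,0,0,0,-0.14,0,-0.065,0,0,0]'
python3 - <<'E'
from h import *
st();snap('side','d8');snap('scene','s8')
im=np.hstack([cv2.imread('pics/s8.png')[180:420,230:490],cv2.imread('pics/d8.png')[220:460,220:480]])
cv2.imwrite('pics/c8.png',cv2.resize(im,None,fx=1.53,fy=1.53,interpolation=cv2.INTER_CUBIC))
E
```

```text
t: 6.37
tool_pos: [0.4855, 0.2469, 0.2582]
tool_rot: [1.183, 1.719, -0.744]
contact_force: [0.9, 0.8, -0.8]
opening: 0.0003
t 6.37 fix [0.0438 0.1926 0.2582] F [ 1.1218  0.4567 -0.8198] open 0.0003
```

View pics/c8.png

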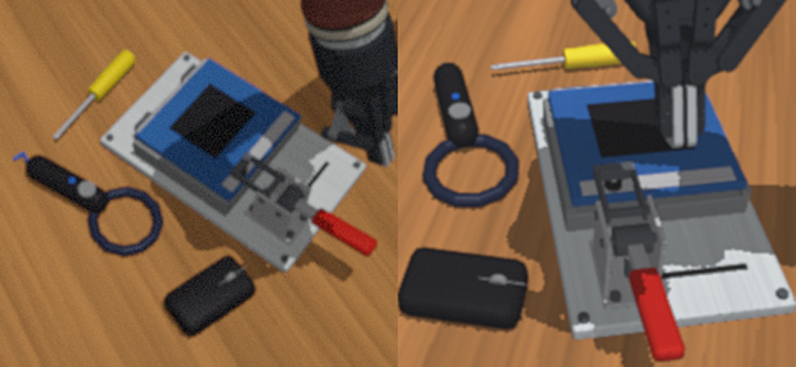

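```bash
python3 - <<'E'
from h import *
for u,v in[(465,337),(456,331),(446,325)]: print(w2f(w('scene','s8',u,v)))
for x,y in[(660,340),(650,300)]: print('side',w2f(w('side','d8',round(220+(x-398)/1.53),round(220+y/1.53))))
for x,y in[(160,110),(260,190),(285,125),(225,190)]: print('cover',w2f(w('scene','s8',round(230+x/1.53),round(180+y/1.53))))
a,b=cv2.imread('pics/s0.png'),cv2.imread('pics/s8.png')
for n,(x0,x1,y0,y1) in dict(mouse=(330,400,345,400),ctrl=(238,298,278,318),ring=(288,325,318,350),sd=(264,295,240,272)).items(): print(n,np.abs(a[y0:y1,x0:x1].astype(int)-b[y0:y1,x0:x1]).mean())
st()
E
```

```text
[0.044  0.2064 0.087 ]
[0.0422 0.1874 0.0837]
[0.043  0.1671 0.0832]
side [0.0456 0.212  0.0873]
side [0.0433 0.1769 0.0839]
cover [ 0.0299 -0.0968  0.0557]
cover [0.0576 0.0773 0.0793]
cover [-0.0511  0.0436  0.0573]
cover [0.0731 0.0382 0.0563]
mouse 6.227705627705627
ctrl 16.430694444444445
ring 3.55152027027027
sd 26.068212365591396
t 6.47 fix [0.0419 0.1931 0.254 ] F [ 0.3966 -0.3553 -0.2302] open -0.0001
```

```bash
python3 - <<'E'
import cv2,numpy as np
a,b=[cv2.imread(f'pics/{f}.png')[235:345,220:400] for f in('d0','d8')]
c,d=[cv2.imread(f'pics/{f}.png')[200:350,230:400] for f in('s0','s8')]
r=lambda x:cv2.resize(x,(390,290),interpolation=cv2.INTER_CUBIC)
cv2.imwrite('pics/c9.png',np.vstack([np.hstack([r(a),r(b)]),np.hstack([r(c),r(d)])]))
E
```

```text
(no output)
```

View pics/c9.png

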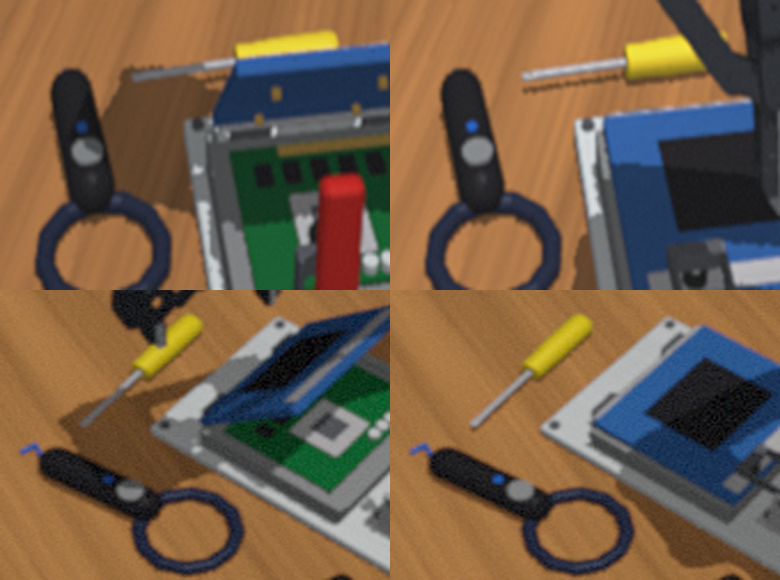

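The loose items haven't moved; the image differences there are only shadows. The arm is clear of everything, so I'm handing in.

```bash
python3 -c "
from station import ctrl
print(ctrl.finish_job())"
```

```text
the job is handed in; nothing more can be done
None
```

The fixture is shut and the clamp is locked, handed in at about 6.5 s of the 51 s allowed. With the fingers shut, I pushed the cover down along its arc to its stop, where the force rose to about 10 N. I then pushed the red handle over its dead point (about 8 N) until it snapped, and lifted the arm clear.

**Last checks:**
- **Cover:** its top measures 56–57 mm above the table from hinge to free edge, against 57 mm nominal.
- **Handle:** it lies about 5.6° above fixture +y, against 6° when locked. The press arm is down on the cover's edge.
- **Loose items:** the screwdriver and controller are where they were in before-and-after pictures. I checked the mouse by image difference only, which was small.
- **Robot:** the tip is about 170 mm above the handle, with the force reading at its noise level.

**Disagreements:**
- The handle and the cover's free edge measured about 3–12 mm nearer the hinge than my fixture origin predicted, so I moved the planned pivot 7 mm.
- One depth sample meant for the cover read 79 mm. I think it fell on the press arm, but did not check.

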